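Switch the ball feeder to its other chute

TASK

Press down the raised end of the seesaw gate with a fingertip so that it rocks over its pivot and rests on its other side; only then push the shutter's upright peg fully to the left, so that the three waiting wooden balls roll down the newly lowered side and all come to rest in the tray there. Do not touch, pick up or carry the balls, and leave the things around the feeder where they are.

Things in the scene. Friction and masses are not known exactly. Their poses are not given: they have to be found in the camera images.
- feeder: Plywood ball feeder, fixed, 580 mm wide. Origin: under the seesaw's middle, on the bench; x away from the robot, y left along the seesaw, z up. At each end a chute (y = +/-120 to 185 mm) leads to an open tray (y = +/-190 to 280 mm, 90 x 90 mm inside). A feed chute (46 mm wide inside, x = 31 to 165 mm, walls to 205 mm high) slopes from the far side to the seesaw's middle.
- gate (a joint): Seesaw tilt, rad: a wooden trough 220 mm long on an axle along x, 115 mm above the bench, its floor 20 mm above the axle. Positive: left (+y) end up; negative: right end up. Top-heavy, so it always lies at one of its stops (+/-0.28), at the start at either; once pushed past level it falls to the other stop by itself. Press: under 3 N. Front wall: 40 mm, with a brass bar on it.
- left_tab (a point): Middle of the top of the gate's left press tab, a flat wooden tab 50 mm (x) by 46 mm (y), 8 mm thick, on the trough's front (robot) side; moves with the gate. In the feeder's frame at x = -58, y = about 87 mm; 159 mm above the bench when up, 110 mm when down. The trough's front wall, 29 mm beyond this point, rises 40 mm above it.
- right_tab (a point): The same point on the right press tab, 87 mm right of the middle.
- shutter (a joint): Opening of the shutter in m: 0 closed, 0.065 fully open. An upright wooden slat 60 mm wide, 6 mm thick, top 206 mm above the bench, across the mouth of the feed chute; it slides to the feeder's +y (left) to open and stays where it is left; sliding takes about 1.5 N.
- peg (a point): Top centre of the shutter's upright round peg, 16 mm across and 60 mm tall, on the middle of the slat; its top is 268 mm above the bench. It moves with the shutter. In the feeder's frame it lies 41 mm beyond the axle line.
- left_tray (a point): Middle of the left tray's floor, 25 mm above the bench.
- right_tray (a point): Middle of the right tray's floor, 25 mm above the bench.
- ball0: Wooden ball, 36 mm across, 18 g; origin at its centre. The first in the row of three waiting in the feed chute behind the shutter (its top about 200 mm above the bench).
- ball1: Wooden ball, 36 mm across, 18 g; origin at its centre. The second in the row of three waiting in the feed chute behind the shutter (its top about 204 mm above the bench).
- ball2: Wooden ball, 36 mm across, 18 g; origin at its centre. The third in the row of three waiting in the feed chute behind the shutter (its top about 208 mm above the bench).
- screw_jar: Bystander, to be left alone: glass screw jar with a steel lid, 48 mm wide, 55 mm tall, standing just in front of the middle of the feeder, between the two tabs. Origin on its underside.
- glue: Bystander, to be left alone: white glue bottle, 60 mm wide, 160 mm tall, standing behind the feeder, right of its feed chute. Origin on its underside.
- screwdriver: Bystander, to be left alone: screwdriver, lying in front of the right half of the feeder. Origin on its underside.
- wrench: Bystander, to be left alone: steel wrench, lying in front of the left half of the feeder. Origin on its underside.
- mallet: Bystander, to be left alone: wooden mallet, 230 mm handle with a 60 x 120 x 70 mm head, lying behind the feeder on the left. Origin on its underside.
- offcut: Bystander, to be left alone: dark wood offcut with a mortise, 50 x 160 x 40 mm, lying behind the feeder on the right. Origin on its underside.
- tape: Bystander, to be left alone: ring of paper masking tape, 64 mm wide, 24 mm tall, lying flat behind the feeder, left of its feed chute. Origin on its underside.
There are look-alikes about, which are no part of the job. What is shaped like the ball2 but purple or yellow is not meant. What is shaped like the ball0 but black is not meant.

How it is judged:
On the way, in this order (a step that is already met when the one before it is completed fails the run):
1. the gate rests on its other side while the three balls still wait in the feed chute behind the closed shutter (distance of left_tab from where it was at the start of the episode above 0.0255 m and (value of joint gate below -0.24 rad or value of joint gate above 0.24 rad) and x of each of ball0, ball1, ball2 in the frame of feeder above 0.05 m and z of each of ball0, ball1, ball2 in the frame of feeder above 0.165 m and value of joint shutter below 0.02 m), for 0.2 s.
2. the shutter is pushed fully open (value of joint shutter above 0.055 m), for 0.1 s.
At the end, for the whole second after the job is handed in: The gate rests within 0.04 rad of its stop on the side opposite to where it began, the shutter is at least 55 mm open, and all three balls lie at rest (under 0.05 m/s) inside the tray on the gate's lowered side (distance of left_tab from where it was at the start of the episode above 0.0255 m and value of joint shutter above 0.055 m and ((value of joint gate below -0.24 rad and (y of ball0 in the frame of feeder between 0.18 and 0.29 m and z of ball0 in the frame of feeder between 0.03 and 0.085 m and x of ball0 in the frame of feeder between -0.05 and 0.05 m and linear speed of each of ball0, ball1, ball2 below 0.05 m/s and y of ball1 in the frame of feeder between 0.18 and 0.29 m and z of ball1 in the frame of feeder between 0.03 and 0.085 m and x of ball1 in the frame of feeder between -0.05 and 0.05 m and y of ball2 in the frame of feeder between 0.18 and 0.29 m and z of ball2 in the frame of feeder between 0.03 and 0.085 m and x of ball2 in the frame of feeder between -0.05 and 0.05 m)) or (value of joint gate above 0.24 rad and (y of ball0 in the frame of feeder between -0.29 and -0.18 m and z of ball0 in the frame of feeder between 0.03 and 0.085 m and x of ball0 in the frame of feeder between -0.05 and 0.05 m and linear speed of each of ball0, ball1, ball2 below 0.05 m/s and y of ball1 in the frame of feeder between -0.29 and -0.18 m and z of ball1 in the frame of feeder between 0.03 and 0.085 m and x of ball1 in the frame of feeder between -0.05 and 0.05 m and y of ball2 in the frame of feeder between -0.29 and -0.18 m and z of ball2 in the frame of feeder between 0.03 and 0.085 m and x of ball2 in the frame of feeder between -0.05 and 0.05 m)))); the robot touches nothing.
It fails at once if a ball is touched by the robot (contact force between any of the fingers, the arm and ball0 above 0.3 N or contact force between any of the fingers, the arm and ball1 above 0.3 N or contact force between any of the fingers, the arm and ball2 above 0.3 N).
It fails at once if a ball is lifted (height (world z) of any of ball0, ball1, ball2 above 0.24 m).
It fails at once if a bystander is moved more than 25 mm (distance of any of screw_jar, glue, screwdriver, wrench, mallet, offcut, tape from where it was at the start of the episode above 0.025 m).
It also fails if it takes over 48 s, if anything falls off the work surface, if the arm or the gripper's body presses on something with over 40 N, if the wrist force passes 120 N, or if a joint passes its speed limit or range.

ROBOT

A 6-joint arm with a two-finger parallel gripper is mounted at the origin on the work surface. World frame = base frame: x ahead of the robot, y to its left, z up, the work surface at z = 0. Lengths are in m, angles in rad, forces in N, time in s.
With the tool pointing down it reaches from about 0.375 to 0.975 m from the base axis. Payload 3.8 kg.
Tool frame: the origin (TCP) lies at the very end of the fingers, on their centre line; the grasp point (between the pads) lies 19 mm behind it; z points along the fingers, y is the direction in which the jaws open and shut (so a half turn about z gives the same grasp; the last joint's range is limited). The gripper opens to 85 mm and grips with 20 to 120 N. Pads are 22 mm wide; open, the fingers measure 114 mm over their backs; the gripper's body (76 mm by 85 mm) begins 54 mm behind the grasp point. The pads swing forward as they close: fully open they stand 13 mm farther back than shut.
Start: joints at [-1.285, 0.264, 1.604, -0, 1.274, -0.037], TCP at [0.214, -0.64, 0.202] pointing down, gripper open.
Joint ranges: [-2.63, 2.63], [-0.94, 2.18], [0.31, 2.57], [-1.31, 4.45], [0, 2.66], [-2.55, 2.55]. Speed limits (rad/s): [2.57, 2.57, 3.14, 3.14, 3.14, 3.14].

INTERFACE

Orientations are given as a 3x3 rotation matrix whose columns are the frame's x, y, z axes.
In Python, from workcell import r gives the robot as it stands.
- The arm moves only by the tool apply_moves, never from a script. Its argument "targets" is a list of rows, each a list of 7 numbers: the shift along the world's x, y, z in m, then the turn, a rotation vector about the world's x, y, z in units of 8 degrees (1.0 is 8 degrees), then the finger opening in m, from 0 to 0.0854. In form: [[tx, ty, tz, ax, ay, az, fingers], ...]. A call has 1 to 12 rows; each row is the pose to reach, as a shift and turn from the pose commanded when the call began; what a row does not reach only later rows make up. A row lasts 1/10 s, in which the tool goes at most 50 mm and 8.59 degrees, less where a joint would pass 70% of its speed; a pose out of reach is approached as far as the arm can. A call with a gripper value outside its range is refused whole. The fingers move at their own pace and stop on an object; "squeeze" is the grip in N (left out, the last holds). Time passes only in rows, so rows that repeat a pose let the fingers close. It gives the time, the measured TCP pose, the force and the opening at its end, in the units of the state.
- r.get_state(): the state, without advancing time (a new reading comes with each control period).
- r.camera(name): name is "side" or "top" or "wrist"; returns a dict with "img" (384x512x3 uint8, red, green, blue), "fov_y" (degrees; the focal length in pixels is half the picture's height over the tangent of half this angle, whatever the lens; pixels are square), "cx", "cy" (the principal point, pixels), "dist" ([k1, k2, p1, p2, k3] as OpenCV has them; the pictures are not rectified), "pose" (4x4, takes a point from camera to world coordinates). Camera axes: x right, y up, looking along -z (the intrinsics and any distortion apply to the point x, -y, -z); pixel columns grow to the right and rows downward; lengths in m; the calibration is good to about 2 mm. A picture is of the moment at which its call begins. There is no depth.
- r.finish_job(): hands the job in, once; it reports no verdict.
The state is a dict: "time_s": time; "joint_pos": joint angles; "qd": joint speeds; "effort": joint torques, N m; "ee_pos": TCP position; "tcp_rot": TCP orientation; "force": force on the tool from outside, world axes, zero at the start; "ft_torque": the same for the moment, N m; "width": opening from 0.0 (shut) to 1.0 (fully open).
Only numpy, scipy, OpenCV 4.12 (cv2) and the standard library are available. Lean on these libraries where they do the work, as an engineer would, in place of code of your own. Each camera call takes 0.05 s, during which the arm holds its last target. There are 200 camera calls.

## Working session

There is one attempt and no reset: what is moved stays moved. The work goes in short steps, Python scripts to look and compute and a tool call to move; the robot and the scene stay as the last step left them, time stands still between calls to the robot, and variables do not carry over. Pictures are saved under pics/ and viewed, about 8 in all and at most 12, crops included, and the job is handed in when it is done.

Besides the shell and the picture viewer there is one more tool, called as name(argument=value, ...) on one line, values as JSON. apply_moves: Moves the arm, as the interface text tells. Its arguments: {"type":"object","properties":{"targets":{"type":"array","items":{"type":"array","items":{"type":"number"}}},"squeeze":{"type":"number"}},"required":["targets"]}

```bash
mkdir -p pics; ls
cat > h.py <<'E'
from workcell import r
import numpy as np, cv2
def snap(n,f):
    c=r.camera(n); cv2.imwrite(f'pics/{f}.png',c['img'][:,:,::-1]); np.save(f'pics/{f}.npy',{k:c[k] for k in c if k!='img'},allow_pickle=True); return c
def load(f): return np.load(f'pics/{f}.npy',allow_pickle=True).item()
def K(c):
    f=192/np.tan(np.radians(c['fov_y'])/2); return np.array([[f,0,c['cx']],[0,f,c['cy']],[0,0,1.]])
def ray(c,px):
    u=cv2.undistortPoints(np.array([[px]],float),K(c),np.array(c['dist'],float))[0,0]
    P=np.array(c['pose']); return P[:3,3],P[:3,:3]@np.array([u[0],-u[1],-1])
def atz(c,px,z):
    o,d=ray(c,px); return o+d*(z-o[2])/d[2]
def proj(c,X):
    P=np.array(c['pose']); q=(np.atleast_2d(X)-P[:3,3])@P[:3,:3]*[1,-1,-1]
    return cv2.projectPoints(q,np.zeros(3),np.zeros(3),K(c),np.array(c['dist'],float))[0][:,0]
E
python3 - <<'E'
from h import *
a=snap('top','top0');b=snap('side','side0')
for c in(a,b):print(c['fov_y'],np.round(c['pose'],3).tolist())
def up(n):
    i=cv2.imread(f'pics/{n}.png'); cv2.imwrite(f'pics/{n}b.png',cv2.resize(i,(800,600),interpolation=cv2.INTER_CUBIC))
up('top0');up('side0')
print(r.get_state())
E
```

```text
pics
42.67848214949526 [[-0.025, 0.971, -0.237, 0.293], [-1.0, -0.024, 0.009, 0.033], [0.003, 0.237, 0.971, 1.42], [0.0, 0.0, 0.0, 1.0]]
55.408635089697384 [[-0.995, 0.033, -0.095, 0.515], [-0.098, -0.504, 0.858, 0.784], [-0.019, 0.863, 0.504, 0.626], [0.0, 0.0, 0.0, 1.0]]
{'time_s': 0.1, 'joint_pos': array([-1.28491008e+00,  2.64695386e-01,  1.60523288e+00,  3.46381322e-05,
        1.27373610e+00, -3.68865369e-02]), 'qd': array([-0.00104008,  0.00043141, -0.00581601,  0.00028467, -0.00115834,
       -0.00123473]), 'effort': array([-1.74173697e-04, -5.16707575e+01, -3.68590522e+01, -8.16593888e-05,
        6.32010560e-03, -3.95076381e-05]), 'ee_pos': array([ 0.21392104, -0.63943593,  0.20077723]), 'tcp_rot': array([[ 9.48362801e-01,  3.17187158e-01, -5.52462181e-04],
       [ 3.17187620e-01, -9.48360705e-01,  1.99696546e-03],
       [ 1.09478376e-04, -2.06908192e-03, -9.99997853e-01]]), 'force': array([ 0.16986893, -0.91228395,  0.86102802]), 'ft_torque': array([-0.04683581,  0.04643127, -0.0266487 ]), 'width': 1.0028083332222772}
```

View pics/top0b.png

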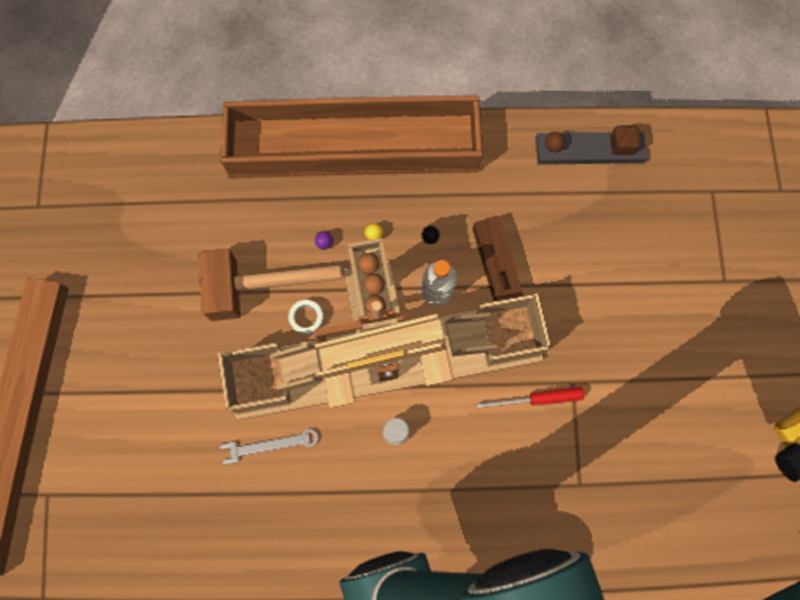

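View pics/side0b.png

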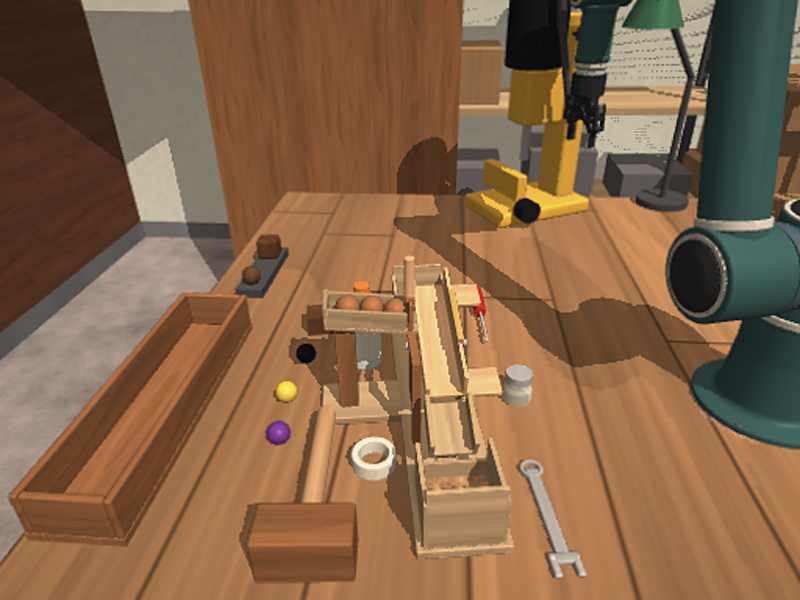

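The top view (800x600) shows the gate with its right end up: right tab at about (437,365), left tab at (340,388). The peg top is near (376,303), and the three brown balls wait at (369,263), (373,284) and (376,303 or so). The side view agrees: trough sloping down to the near (left) tray, peg at (409,262), right tab at (465,295). The look-alikes are the purple, yellow and black balls behind the feeder, and a brown ball on the dark rail at (555,141). Next I'll take close crops.

Run:
```python
import cv2
i=cv2.imread('pics/top0.png')[145:275,135:360]
j=cv2.imread('pics/side0.png')[155:275,195:345]
a=cv2.resize(i,(787,455),interpolation=cv2.INTER_CUBIC)  #3.5x
cv2.imwrite('pics/topc.png',a)
cv2.imwrite('pics/sidec.png',cv2.resize(j,(750,600),interpolation=cv2.INTER_CUBIC)) #5x
```

```text
(no output)
```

View pics/topc.png

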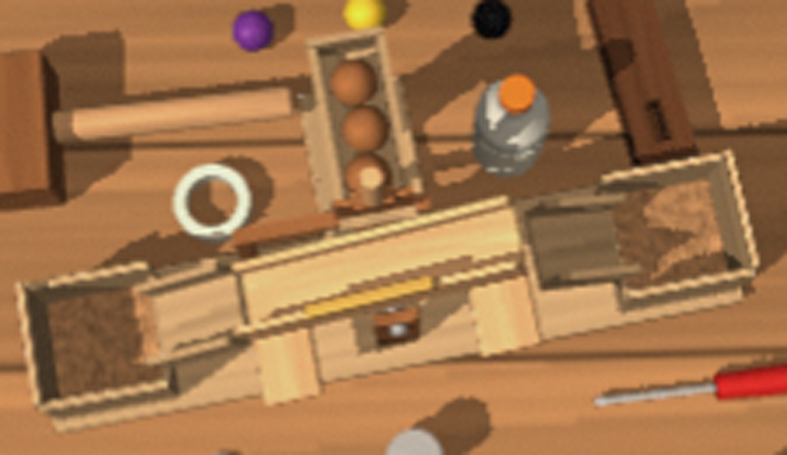

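View pics/sidec.png

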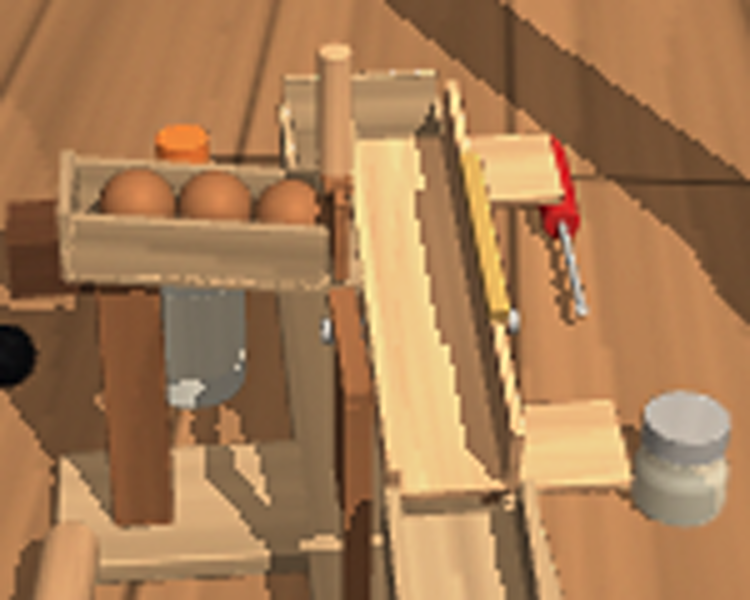

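```bash
cat >> h.py <<'E'
def F(p,q):
    c,s=np.cos(p[2]),np.sin(p[2]); q=np.atleast_2d(q)
    return np.c_[p[0]+c*q[:,0]-s*q[:,1],p[1]+s*q[:,0]+c*q[:,1],q[:,2]]
E
python3 - <<'E'
from h import *
from scipy.optimize import least_squares
T,S=load('top0'),load('side0')
ft=lambda a:np.array(a)/3.5+[135,145]-.36
fs=lambda a:np.array(a)/5+[195,155]-.4
peg=[.041,0,.268]
RO=[-.083,-.109,.165];RI=[-.083,-.065,.1526];LO=[-.083,.109,.1036];LI=[-.083,.065,.1164]
mt=[peg,RO,RI,LO,LI]; pt=ft([(372,177),(540,343),(483,355),(267,404),(319,393)])
ms=[peg,RO,RI,LO,LI]; ps=fs([(335,50),(548,135),(565,203),(632,488),(613,402)])
res=lambda p:np.r_[(proj(T,F(p,mt))-pt).ravel(),(proj(S,F(p,ms))-ps).ravel()]
s=least_squares(res,[.6,0,.1],loss='soft_l1');print(s.x,np.round(s.fun.reshape(-1,2),1).tolist())
for n,q in dict(peg=peg,rtab=[-.058,-.087,.159],ltab=[-.058,.087,.110],jar=[-.12,0,0]).items():print(n,F(s.x,q).round(4))
print('jar',atz(T,ft([413,455]),.055),'glue',atz(T,ft([517,93]),.16))
E
```

```text
[0.53260342 0.04972906 0.1509798 ] [[-1.7, -1.1], [1.2, -0.2], [0.5, 0.0], [-2.5, -0.3], [-1.4, -0.5], [-0.6, 0.0], [1.0, -1.8], [0.4, -2.9], [0.6, -0.6], [0.6, -0.3]]
peg [[0.5731 0.0559 0.268 ]]
rtab [[ 0.4883 -0.045   0.159 ]]
ltab [[0.4622 0.127  0.11  ]]
jar [[0.414  0.0317 0.    ]]
jar [0.39557197 0.02759999 0.055     ] glue [ 0.6594176  -0.05822593  0.16      ]
```

The feeder fit gives centre (0.533, 0.050) and yaw 0.151 rad, with residuals up to 3 px (1 px is about 3 mm). The gate's right end is up, so I press right_tab at about (0.488, -0.045, 0.159). First I'll hover above it with the fingers shut.

apply_moves(targets=[[0, 0, 0.05, 0, 0, 0, 0], [0.02, 0.05, 0.09, 0, 0, -0.5, 0], [0.05, 0.1, 0.1, 0, 0, -1.2, 0], [0.075, 0.145, 0.1, 0, 0, -1.2, 0], [0.1, 0.19, 0.1, 0, 0, -1.2, 0], [0.12, 0.235, 0.1, 0, 0, -1.2, 0], [0.14, 0.28, 0.1, 0, 0, -1.2, 0], [0.16, 0.325, 0.1, 0, 0, -1.2, 0], [0.18, 0.37, 0.1, 0, 0, -1.2, 0], [0.2, 0.415, 0.1, 0, 0, -1.2, 0], [0.22, 0.46, 0.1, 0, 0, -1.2, 0], [0.24, 0.505, 0.1, 0, 0, -1.2, 0]])

```text
time_s: 1.3
ee_pos: [0.4455, -0.1528, 0.3017]
tcp_rot: [[0.988, 0.154, -0.0], [0.154, -0.988, 0.0], [-0.0, -0.0, -1.0]]
force: [1.7, -0.3, 0.3]
width: -0.0
```

apply_moves(targets=[[0.015, 0.04, 0, 0, 0, 0, 0], [0.031, 0.086, 0, 0, 0, 0, 0], [0.031, 0.086, -0.04, 0, 0, 0, 0], [0.031, 0.086, -0.08, 0, 0, 0, 0], [0.031, 0.086, -0.112, 0, 0, 0, 0], [0.031, 0.086, -0.112, 0, 0, 0, 0], [0.031, 0.086, -0.112, 0, 0, 0, 0]])

```text
time_s: 2.0
ee_pos: [0.4759, -0.0687, 0.1898]
tcp_rot: [[0.988, 0.155, -0.002], [0.155, -0.988, 0.0], [-0.002, -0.001, -1.0]]
force: [0.5, 0.1, 0.7]
width: -0.001
```

Run:
```python
from h import *
a=snap('top','top1');b=snap('side','side1')
def cr(n,y,x,s):
    i=cv2.imread(f'pics/{n}.png')[y:y+110,x:x+150]; return cv2.resize(i,None,fx=s,fy=s,interpolation=cv2.INTER_CUBIC)
cv2.imwrite('pics/m1.png',np.vstack([cr('top1',150,215,2.7),cr('side1',150,225,2.7)]))
print(r.get_state()['ee_pos'])
```

```text
[ 0.47789888 -0.06930199  0.19228299]
```

View pics/m1.png

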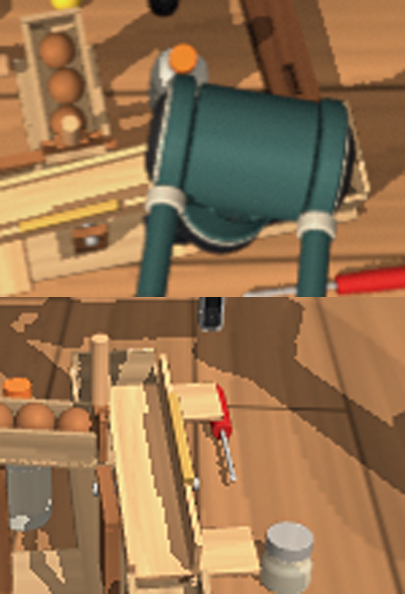

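Run:
```python
from h import *
S=load('side1')
for q in ([.478,-.069,.192],[.478,-.069,.26],[.4883,-.045,.159]): print((proj(S,[q])[0]-[225,150])*2.7)
def cr(n,y,x,s):
    i=cv2.imread(f'pics/{n}.png')[y:y+150,x:x+150]; return cv2.resize(i,None,fx=s,fy=s,interpolation=cv2.INTER_CUBIC)
cv2.imwrite('pics/m2.png',cr('side1',75,225,4))
```

```text
[206.51685884  55.99783567]
[210.23047129  -9.67170352]
[194.39454751  97.91599136]
```

View pics/m2.png

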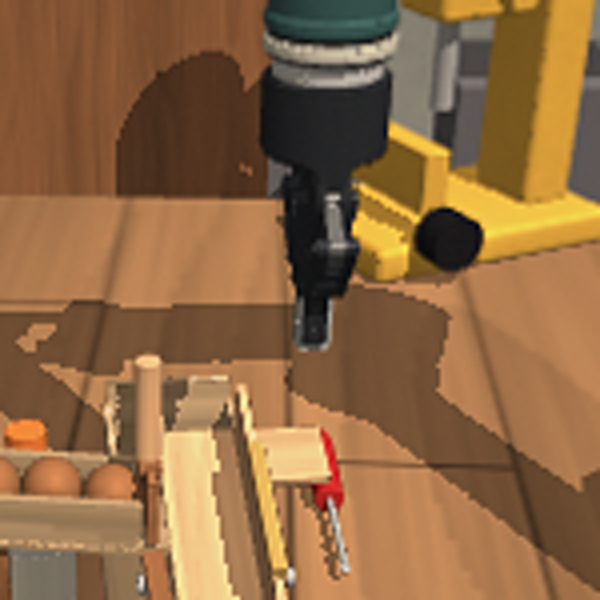

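The side picture shows the fingertip at crop pixel (312,348), but the reported TCP projects to (306,383). That is about 9 px (roughly 25 mm) apart, so I'll check it with the wrist camera before going down.

Run:
```python
from h import *
w=snap('wrist','w1'); print(r.get_state()['ee_pos'],w['fov_y'],np.round(w['pose'],3).tolist())
s=snap('side','side2'); d=cv2.absdiff(cv2.imread('pics/side1.png'),cv2.imread('pics/side2.png'));print('diff',d.sum(2).max(),(d.sum(2)>60).sum())
for n,q in dict(tcp=r.get_state()['ee_pos'],rt=[.4883,-.045,.159],peg=[.573,.056,.268]).items(): print(n,proj(w,[q])[0])
# silhouettes: tip depth along side ray
b=load('side0'); print(proj(s,[[.478,-.069,.192],[.478,-.069,.212],[.478,-.099,.192]]))
i=cv2.imread('pics/w1.png'); cv2.imwrite('pics/w1b.png',cv2.resize(i,(800,600),interpolation=cv2.INTER_CUBIC))
```

```text
[ 0.47813817 -0.06938683  0.19258664] 60.12942658943053 [[0.154, 0.95, 0.272, 0.547], [-0.988, 0.147, 0.044, -0.059], [0.002, -0.276, 0.961, 0.363], [0.0, 0.0, 0.0, 1.0]]
diff 315 520
tcp [252.76938772 226.03812815]
rt [217.54515601 185.88931486]
peg [-227.45277891 -107.76812329]
[[301.4877255  170.73993914]
 [301.88016742 163.77413328]
 [301.27576549 165.60505002]]
```

View pics/w1b.png

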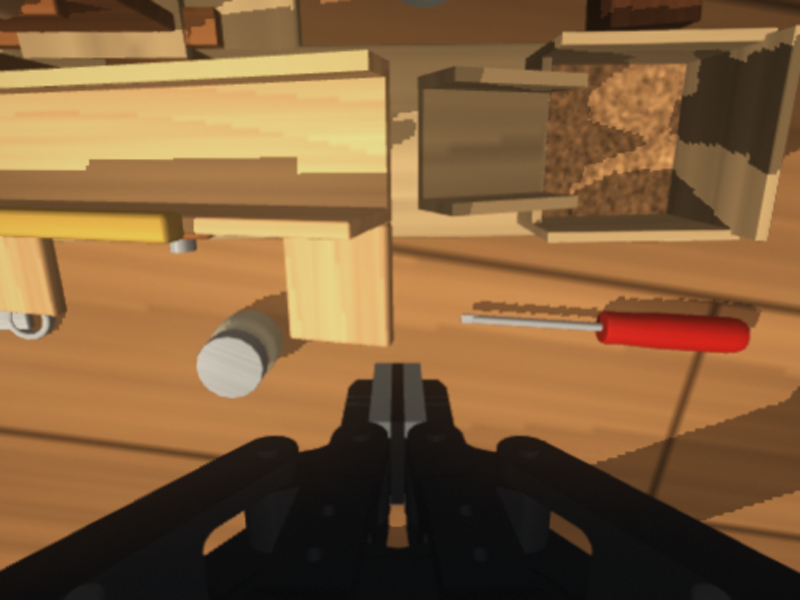

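The wrist view has the fingertips at (397,365) and the right tab centred at (340,285). The projected tab (217.5,186 in the raw picture, so 340,290 here) matches within a few px. TCP and tab therefore agree in the wrist view, and the offset still to move is about (+6, +19) mm. I'll line up and press gently, watching the force.

apply_moves(targets=[[0.004, 0.01, 0, 0, 0, 0, 0], [0.007, 0.02, 0, 0, 0, 0, 0], [0.007, 0.02, 0, 0, 0, 0, 0], [0.007, 0.02, -0.01, 0, 0, 0, 0], [0.007, 0.02, -0.02, 0, 0, 0, 0], [0.007, 0.02, -0.025, 0, 0, 0, 0], [0.007, 0.02, -0.025, 0, 0, 0, 0]])

```text
time_s: 2.9
ee_pos: [0.4819, -0.0488, 0.1631]
tcp_rot: [[0.988, 0.154, -0.003], [0.154, -0.988, 0.0], [-0.003, -0.001, -1.0]]
force: [-0.3, 0.3, 0.8]
width: -0.002
```

Run:
```python
from h import *
s=snap('side','side3');w=snap('wrist','w3')
p=r.get_state()['ee_pos'];print(p,proj(s,[p]),proj(w,[p]))
i=cv2.imread('pics/side3.png')[75:225,225:375]; j=cv2.imread('pics/w3.png')[100:300,130:330]
cv2.imwrite('pics/m3.png',np.hstack([cv2.resize(i,(400,400),interpolation=2),cv2.resize(j,(400,400),interpolation=2)]))
```

```text
[ 0.48300992 -0.04893292  0.16446226] [[299.14257476 183.73942754]] [[252.81957005 225.80128901]]
```

View pics/m3.png

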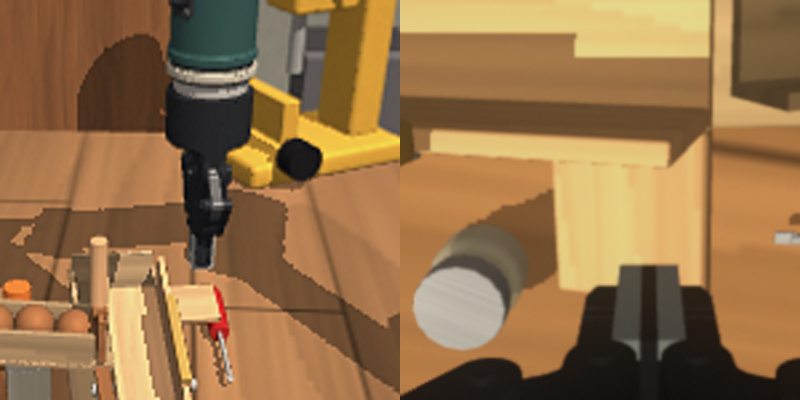

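The side view still shows the tip about 9 px (25 mm) above where the reported TCP projects, and the wrist view agrees the tip has not reached the tab. Laterally it is over the tab in both. I'll go down step by step, using the force as the guide.

apply_moves(targets=[[0, 0, -0.008, 0, 0, 0, 0], [0, 0, -0.016, 0, 0, 0, 0], [0, 0, -0.022, 0, 0, 0, 0], [0, 0, -0.022, 0, 0, 0, 0]])

```text
time_s: 3.4
ee_pos: [0.4822, -0.0487, 0.1415]
tcp_rot: [[0.988, 0.155, -0.003], [0.155, -0.988, 0.0], [-0.003, -0.001, -1.0]]
force: [0.1, 0.4, 0.1]
width: 0.004
```

apply_moves(targets=[[0, 0, -0.006, 0, 0, 0, 0], [0, 0, -0.012, 0, 0, 0, 0], [0, 0, -0.012, 0, 0, 0, 0]])

```text
time_s: 3.7
ee_pos: [0.4827, -0.0487, 0.13]
tcp_rot: [[0.988, 0.155, -0.001], [0.155, -0.988, 0.0], [-0.001, -0.001, -1.0]]
force: [-0.4, 0.6, 0.7]
width: -0.002
```

Run:
```python
from h import *
s=snap('side','side4');w=snap('wrist','w4')
st=r.get_state();p=st['ee_pos'];print(st['time_s'],p,st['force'])
i=cv2.imread('pics/side4.png')[75:225,225:375]; j=cv2.imread('pics/w4.png')[100:300,130:330]
cv2.imwrite('pics/m4.png',np.hstack([cv2.resize(i,(400,400),interpolation=2),cv2.resize(j,(400,400),interpolation=2)]))
```

```text
3.8 [ 0.4831396  -0.04871757  0.13079757] [-0.40201867  1.0157514   0.92335767]
```

View pics/m4.png

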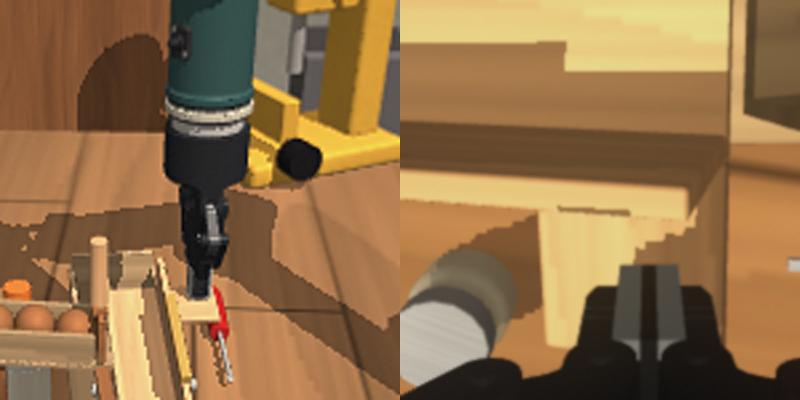

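Both views now put the tip just on the tab at a reported z of 0.131, so the fingertips really end about 25 mm above the reported TCP. I'll allow for that and press.

apply_moves(targets=[[0, 0, -0.008, 0, 0, 0, 0], [0, 0, -0.016, 0, 0, 0, 0], [0, 0, -0.022, 0, 0, 0, 0], [0, 0, -0.022, 0, 0, 0, 0]])

```text
time_s: 4.2
ee_pos: [0.482, -0.0486, 0.1073]
tcp_rot: [[0.988, 0.155, -0.003], [0.155, -0.988, 0.0], [-0.003, -0.001, -1.0]]
force: [0.1, -0.3, 0.3]
width: 0.003
```

apply_moves(targets=[[0, 0, -0.008, 0, 0, 0, 0], [0, 0, -0.014, 0, 0, 0, 0], [0, 0, -0.014, 0, 0, 0, 0], [0, 0, -0.014, 0, 0, 0, 0]])

```text
time_s: 4.6
ee_pos: [0.4831, -0.0488, 0.0947]
tcp_rot: [[0.988, 0.155, -0.001], [0.155, -0.988, 0.0], [-0.001, -0.0, -1.0]]
force: [0.2, -0.2, -0.6]
width: 0.002
```

Run:
```python
from h import *
s=snap('side','side5');w=snap('wrist','w5')
st=r.get_state();p=st['ee_pos'];print(st['time_s'],p,st['force'])
i=cv2.imread('pics/side5.png')[125:275,215:365]; j=cv2.imread('pics/w5.png')[100:300,130:330]
cv2.imwrite('pics/m5.png',np.hstack([cv2.resize(i,(400,400),interpolation=2),cv2.resize(j,(400,400),interpolation=2)]))
```

```text
4.7 [ 0.48360501 -0.04886161  0.09521414] [0.32502595 0.2398577  0.40526969]
```

View pics/m5.png

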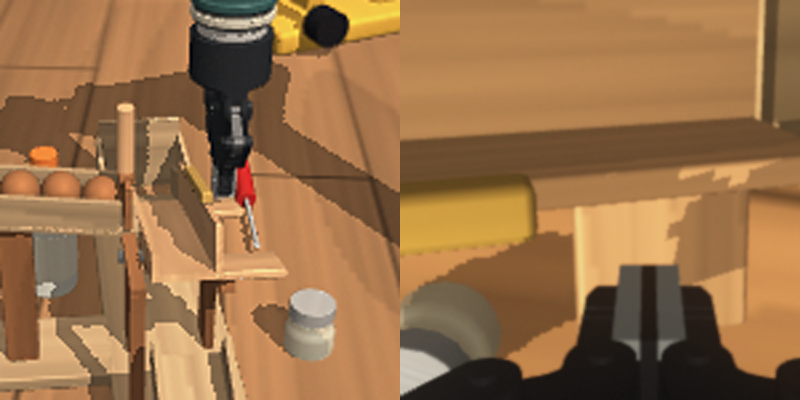

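The gate has rocked over. The left tab is now raised in the side view (crop 255,265), the right end lies low, and the three balls still wait at (20-100,185). Next I'll refine the peg position and retreat upward.

apply_moves(targets=[[0, 0, 0.04, 0, 0, 0, 0], [0, 0, 0.08, 0, 0, 0, 0], [0, 0, 0.12, 0, 0, 0, 0], [0, 0, 0.16, 0, 0, 0, 0], [0, 0, 0.17, 0, 0, 0, 0], [0, 0, 0.17, 0, 0, 0, 0]])

```text
time_s: 5.3
ee_pos: [0.4851, -0.0491, 0.268]
tcp_rot: [[0.988, 0.155, 0.006], [0.155, -0.988, -0.001], [0.006, 0.002, -1.0]]
force: [0.7, 0.5, -0.9]
width: -0.007
```

Run:
```python
from h import *
T,S=load('top0'),load('side0')
pt=np.array([372,177])/3.5+[135,145]-.36; ps=np.array([335,50])/5+[195,155]-.4
print(atz(T,pt,.268),atz(S,ps,.268)); print(r.get_state()['ee_pos'],r.get_state()['force'])
```

```text
[0.57021659 0.05188379 0.268     ] [0.57178955 0.05567393 0.268     ]
[ 0.48509228 -0.04908762  0.26796806] [ 0.67836106  0.51880782 -0.85051927]
```

apply_moves(targets=[[0.03, 0.016, 0.01, 0, 0, 0, 0], [0.06, 0.033, 0.01, 0, 0, 0, 0], [0.096, 0.053, 0.01, 0, 0, 0, 0], [0.096, 0.053, 0.01, 0, 0, 0, 0], [0.096, 0.053, 0.0, 0, 0, 0, 0], [0.096, 0.053, -0.02, 0, 0, 0, 0], [0.096, 0.053, -0.04, 0, 0, 0, 0], [0.096, 0.053, -0.05, 0, 0, 0, 0], [0.096, 0.053, -0.05, 0, 0, 0, 0]])

```text
time_s: 6.2
ee_pos: [0.5765, 0.0037, 0.2118]
tcp_rot: [[0.988, 0.154, -0.006], [0.154, -0.988, 0.0], [-0.006, -0.001, -1.0]]
force: [-0.3, -0.2, 0.2]
width: -0.001
```

Run:
```python
from h import *
s=snap('side','side6');w=snap('wrist','w6')
st=r.get_state();p=st['ee_pos'];print(st['time_s'],p,st['force']); print(proj(s,[p]),proj(w,[p,[.5715,.054,.268]]))
i=cv2.imread('pics/side6.png')[95:245,195:345]; j=cv2.imread('pics/w6.png')[40:340,40:340]
cv2.imwrite('pics/m6.png',np.hstack([cv2.resize(i,(400,400),interpolation=2),cv2.resize(j,(400,400),interpolation=2)]))
```

```text
6.3 [0.5787876  0.0037872  0.21492108] [0.23892884 0.7031444  0.6317553 ]
[[260.42564593 174.85063682]] [[252.78555747 225.34827583]
 [123.28799819 276.09683184]]
```

View pics/m6.png

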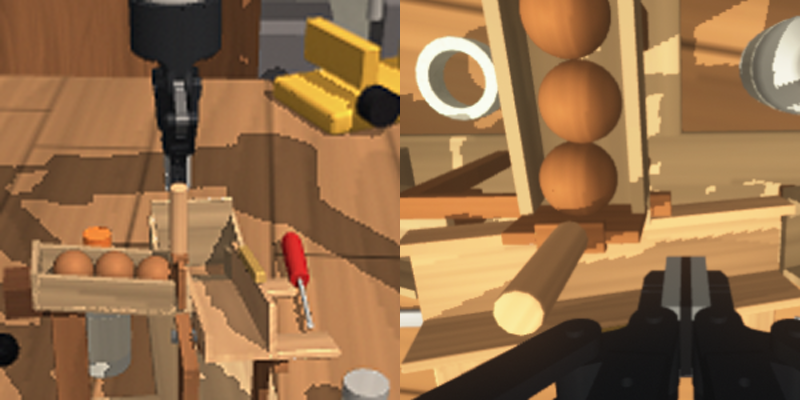

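In the wrist view (crop) the peg's top is at (520,312) and its base at (575,225), with the fingertips to its right at (687,262). The side view has the tip behind the peg at (177,187), just below the peg's top. All three balls wait behind the closed slat. I'll push along the feeder's +y, which is (-0.15, 0.99).

apply_moves(targets=[[-0.0015, 0.01, 0, 0, 0, 0, 0], [-0.003, 0.02, 0, 0, 0, 0, 0], [-0.0045, 0.03, 0, 0, 0, 0, 0], [-0.006, 0.04, 0, 0, 0, 0, 0], [-0.0075, 0.05, 0, 0, 0, 0, 0], [-0.009, 0.06, 0, 0, 0, 0, 0], [-0.0105, 0.07, 0, 0, 0, 0, 0], [-0.012, 0.078, 0, 0, 0, 0, 0], [-0.012, 0.078, 0, 0, 0, 0, 0]])

```text
time_s: 7.2
ee_pos: [0.5671, 0.0836, 0.2148]
tcp_rot: [[0.988, 0.156, -0.0], [0.156, -0.988, 0.001], [-0.0, -0.001, -1.0]]
force: [-0.4, 0.5, 0.4]
width: 0.002
```

apply_moves(targets=[[-0.001, 0.006, 0, 0, 0, 0, 0], [-0.0015, 0.01, 0, 0, 0, 0, 0], [-0.0015, 0.01, 0, 0, 0, 0, 0]])

```text
time_s: 7.5
ee_pos: [0.5656, 0.0926, 0.2147]
tcp_rot: [[0.988, 0.155, -0.001], [0.155, -0.988, 0.0], [-0.001, -0.0, -1.0]]
force: [-0.5, 0.3, -0.2]
width: -0.0
```

Run:
```python
from h import *
for n in('side','top','wrist'): c=snap(n,n+'7')
st=r.get_state();print(st['time_s'],st['ee_pos'],st['force'])
```

```text
7.65 [0.56585682 0.09222804 0.21486458] [ 0.72173705  0.42586626 -0.26810486]
```

No stop felt yet. I'll carry on in small steps until the force rises.

apply_moves(targets=[[-0.0007, 0.005, 0, 0, 0, 0, 0], [-0.0007, 0.005, 0, 0, 0, 0, 0]])

```text
time_s: 7.85
ee_pos: [0.5655, 0.0947, 0.2149]
tcp_rot: [[0.988, 0.155, 0.0], [0.155, -0.988, -0.005], [-0.0, 0.005, -1.0]]
force: [0.6, -8.4, 0.5]
width: -0.001
```

apply_moves(targets=[[-0.0007, 0.005, 0, 0, 0, 0, 0], [-0.0007, 0.005, 0, 0, 0, 0, 0]])

```text
time_s: 8.05
ee_pos: [0.5655, 0.095, 0.2151]
tcp_rot: [[0.988, 0.155, 0.002], [0.155, -0.988, -0.013], [-0.0, 0.013, -1.0]]
force: [2.4, -20.8, 0.1]
width: -0.004
```

Run:
```python
from h import *
# track peg top in wrist: template from w6 around (130,274)
t=cv2.imread('pics/w6.png')[258:290,112:148]
for n in('w6','wrist7'):
    i=cv2.imread(f'pics/{n}.png');m=cv2.matchTemplate(i,t,cv2.TM_CCOEFF_NORMED);_,v,_,l=cv2.minMaxLoc(m)
    px=(l[0]+18,l[1]+16);print(n,v,px,atz(load(n),px,.268))
snap('wrist','wrist8');n='wrist8'
i=cv2.imread(f'pics/{n}.png');m=cv2.matchTemplate(i,t,cv2.TM_CCOEFF_NORMED);_,v,_,l=cv2.minMaxLoc(m)
px=(l[0]+18,l[1]+16);print(n,v,px,atz(load(n),px,.268))
st=r.get_state();print(st['time_s'],st['ee_pos'],st['force'])
```

```text
w6 0.9999998211860657 (130, 274) [0.57282068 0.05145502 0.268     ]
wrist7 0.722260594367981 (226, 26) [0.65460531 0.11449886 0.268     ]
wrist8 0.7127300500869751 (227, 26) [0.65422647 0.1176501  0.268     ]
8.1 [0.5654609  0.0950284  0.21508862] [  3.02102009 -20.93011922   1.49350166]
```

The force rose to 8 N and then 21 N with no further travel, so the shutter is at its end stop. I'll back off, rise and retreat.

apply_moves(targets=[[0.0015, -0.01, 0, 0, 0, 0, 0], [0.0045, -0.03, 0, 0, 0, 0, 0], [0.0045, -0.03, 0.02, 0, 0, 0, 0], [0.0045, -0.03, 0.06, 0, 0, 0, 0], [0.0045, -0.03, 0.1, 0, 0, 0, 0], [-0.03, -0.06, 0.12, 0, 0, 0, 0], [-0.05, -0.1, 0.12, 0, 0, 0, 0], [-0.065, -0.14, 0.12, 0, 0, 0, 0], [-0.08, -0.18, 0.12, 0, 0, 0, 0], [-0.095, -0.22, 0.12, 0, 0, 0, 0], [-0.11, -0.26, 0.12, 0, 0, 0, 0], [-0.12, -0.3, 0.12, 0, 0, 0, 0]])

```text
time_s: 9.3
ee_pos: [0.4436, -0.1989, 0.3354]
tcp_rot: [[0.988, 0.155, 0.001], [0.155, -0.988, 0.0], [0.001, -0.0, -1.0]]
force: [0.6, -0.3, 0.2]
width: -0.002
```

apply_moves(targets=[[-0.02, -0.04, 0, 0, 0, 0, 0], [-0.04, -0.08, 0, 0, 0, 0, 0], [-0.06, -0.12, 0, 0, 0, 0, 0], [-0.08, -0.16, 0, 0, 0, 0, 0], [-0.1, -0.2, 0, 0, 0, 0, 0], [-0.1, -0.2, 0, 0, 0, 0, 0], [-0.1, -0.2, 0, 0, 0, 0, 0], [-0.1, -0.2, 0, 0, 0, 0, 0], [-0.1, -0.2, 0, 0, 0, 0, 0], [-0.1, -0.2, 0, 0, 0, 0, 0]])

```text
time_s: 10.3
ee_pos: [0.3453, -0.3968, 0.3352]
tcp_rot: [[0.988, 0.157, 0.0], [0.157, -0.988, -0.0], [0.0, 0.0, -1.0]]
force: [0.4, 0.5, 0.3]
width: 0.001
```

Run:
```python
from h import *
a=snap('top','top9');b=snap('side','side9');c=snap('top','top10')
print((cv2.absdiff(a['img'],c['img']).sum(2)>60).sum(),r.get_state()['time_s'])
i=cv2.imread('pics/top10.png')[140:275,135:360]; j=cv2.imread('pics/side9.png')[145:295,185:345]
i=cv2.resize(i,(450,270),interpolation=2);j=cv2.resize(j,(340,319),interpolation=2)
m=np.zeros((600,800,3),np.uint8);m[:,:]=0
i=cv2.resize(i,(550,330),interpolation=2) if 0 else cv2.resize(cv2.imread('pics/top10.png')[140:275,135:360],(500,300),interpolation=2)
j=cv2.resize(cv2.imread('pics/side9.png')[145:295,185:345],(500,469),interpolation=2)[:300]
m=np.vstack([i,j]); cv2.imwrite('pics/m9.png',m)
P=np.array([.5326,.0497,.151])
```

```text
45 10.45
```

View pics/m9.png

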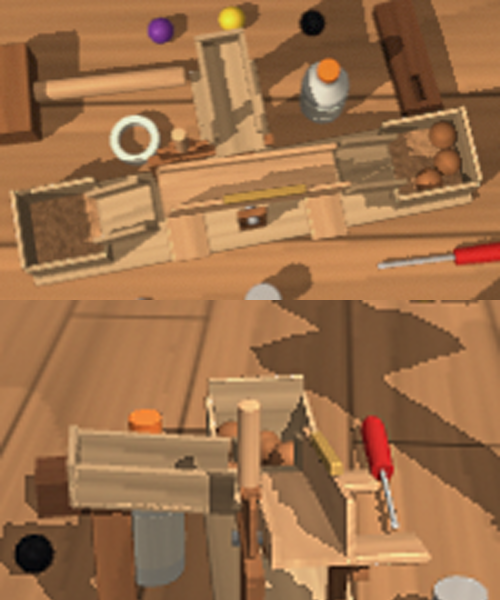

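All three balls are in the right tray at (443,133), (447,160) and (428,178). The feed chute is empty, the peg has moved left to (178,133), and the gate's left end is up. I'll let things settle and confirm numerically.

apply_moves(targets=[[0, 0, 0, 0, 0, 0, 0], [0, 0, 0, 0, 0, 0, 0], [0, 0, 0, 0, 0, 0, 0], [0, 0, 0, 0, 0, 0, 0], [0, 0, 0, 0, 0, 0, 0], [0, 0, 0, 0, 0, 0, 0], [0, 0, 0, 0, 0, 0, 0], [0, 0, 0, 0, 0, 0, 0], [0, 0, 0, 0, 0, 0, 0], [0, 0, 0, 0, 0, 0, 0]])

```text
time_s: 11.45
ee_pos: [0.3445, -0.3978, 0.335]
tcp_rot: [[0.988, 0.155, -0.0], [0.155, -0.988, 0.0], [-0.0, -0.0, -1.0]]
force: [-0.5, 0.2, -0.7]
width: 0.001
```

Run:
```python
from h import *
a=cv2.imread('pics/top10.png').astype(int);c=snap('top','top11');b=cv2.imread('pics/top11.png')
print('tray diff',abs(a-b)[185:235,300:360].sum(2).max())
p=[.5326,.0497,.151]
for px,z in (((178,133),.268),((443,133),.043),((447,160),.043),((428,178),.043)):
    w=atz(c,np.array(px)/2.222+[135,140]-.3,z)-[p[0],p[1],0];cc,s=np.cos(.151),np.sin(.151)
    print((cc*w[0]+s*w[1]).round(3),(-s*w[0]+cc*w[1]).round(3))
a0=cv2.imread('pics/top0.png').astype(int);d=abs(a0-b).sum(2)
print('jar/wrench/mallet/tape/offcut/driver diff counts',[int((d[y0:y1,x0:x1]>90).sum()) for x0,y0,x1,y1 in((240,265,268,290),(140,270,205,300),(125,155,220,205),(180,188,210,216),(300,135,335,190),(303,245,378,262))])
```

```text
tray diff 21
0.038 0.06
0.032 -0.27
-0.004 -0.268
-0.023 -0.239
jar/wrench/mallet/tape/offcut/driver diff counts [0, 0, 35, 21, 72, 71]
```

```bash
python3 -c "
from workcell import r
print(r.finish_job())"
```

```text
the job is handed in; nothing more can be done
None
```

The job is done and handed in at about 11.5 s of the 48 s allowed; no verdict is reported.

- **What I did:** The gate started with its right end up, so I pressed the right tab and it rocked over, left end now up. The three balls were still waiting behind the closed shutter at that point. I then pushed the peg left to its end stop, where the force rose to about 21 N with no further travel. I backed off to the robot's side, clear of the feeder.
- **Balls:** All three lie in the right tray, at about y = -0.24 to -0.27 m and x = -0.02 to +0.03 m in the feeder's frame. Two of the y readings are a few mm past where a ball can sit, which is measuring error. Pictures taken about 1 s apart show no motion in the tray.
- **Shutter and gate:** The peg was measured at y = 0.060 m, starting from about 0 to -4 mm, so the shutter is about 60 to 64 mm open. The gate lies right end down.
- **Bystanders:** The jar and wrench look unchanged. The mallet, tape, offcut and screwdriver areas differ by 20 to 70 pixels, which I put down to the arm's shadow without checking further. I did not compare the glue bottle by pixels; it stands in the same place in the last picture.
- **Disagreement:** In the side view the shut fingertips appeared about 25 mm above the reported TCP. I allowed for this by going down in small steps, checking force and pictures, and by keeping the tip above the balls during the push whichever value was right.

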